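# Unpack the ring boxes onto the display ledge

## Robot

A 6-joint arm with a two-finger parallel gripper is mounted at the origin on the work surface. World frame = base frame: x ahead of the robot, y to its left, z up, the work surface at z = 0. Lengths are in m, angles in degrees, forces in N, time in s.
With the tool pointing down it reaches from about 0.35 to 0.775 m from the base axis. Payload 5.5 kg.
Tool frame: the origin (TCP) lies midway between the tips of the shut fingers; the grasp point (between the pads) lies 19 mm behind it; z points along the fingers, y is the line along which they close (so a half turn about z gives the same grasp; the last joint's range is limited). The gripper opens to 85 mm and grips with 20 to 120 N. Pads are 22 mm wide; open, the fingers measure 114 mm over their backs; the gripper's body (76 mm by 85 mm) begins 54 mm behind the grasp point. The pads swing forward as they close: fully open they stand 13 mm farther back than shut.
Start: joints at [63.048, 17.945, 2.641, 74.691, 0, 82.002], TCP at [0.187, 0.544, 0.231] pointing down, gripper open.
Joint ranges: [-158.12, 158.12], [-49.38, 96.58], [-58.88, 72.47], [-126.05, 133.96], [-84.25, 85.87], [-180, 180]. Speed limits (degrees/s): [147.25, 147.25, 180, 180, 180, 180].

## Interface

Orientations are given as [roll, pitch, yaw] about the fixed x, y, z axes, in that order (R = Rz(yaw) Ry(pitch) Rx(roll)).
In Python, from plant import r gives the robot as it stands.
- The arm moves only by the shell command python3 drive.py 'ROWS' [OPENING] [FORCE]. ROWS is a JSON list of rows, 1 to 5 of them, each of 4 numbers: dx, dy, dz in m, then a turn about the tool's z in degrees; each row is the pose to reach, as a shift and turn from the pose commanded when the command began, along the tool's axes at that moment; what a row does not reach only later rows make up. A row lasts 1/8 s, in which the tool goes at most 0.0625 m and 10.7 degrees, less where a joint would pass 70% of its speed; a pose out of reach is approached as far as the arm can. OPENING is the finger opening in m, set as the command begins (- or left out keeps the last). The fingers move at their own pace and stop on an object; FORCE is the grip in N (left out, the last holds). Time passes only in rows, so rows that do not move let the fingers close. It prints the time, the measured TCP pose, the force, the opening and the grip force at its end.
- r.observe(): the state, without advancing time (a new reading comes with each control period).
- r.grab_frame(name): name is "scene" or "top"; returns the picture (384x512x3 uint8, red, green, blue); there is no depth.
- r.camera_model(name): a dict with "mtx" (3x3 intrinsics, pixels), "D" ([k1, k2, p1, p2, k3] as OpenCV has them; the pictures are not rectified), "position" and "orientation" of the camera in the world. Camera axes: x right, y down, z forward; pixel columns grow to the right and rows downward; lengths in m; the calibration is good to about 2 mm. A picture is of the moment at which its call begins. camera_model takes no time and is no camera call.
- r.hand_in(): hands the job in; it is judged then, once.
The state is a dict: "time": time; "joint_positions": joint angles; "dq": joint speeds; "joint_efforts": joint torques, N m; "tool_pos": TCP position; "tool_rot": TCP orientation; "force": force on the tool from outside, world axes, zero at the start; "moment": the same for the moment, N m; "grip_width": finger opening in m; "finger_force": force on a finger pad.
Only numpy, scipy, OpenCV 4.12 (cv2) and the standard library are available. Lean on these libraries where they do the work, as an engineer would, in place of code of your own. Each camera call takes 0.05 s, during which the arm holds its last target. There are 200 camera calls.

## Task

First take the spectacle case off the carton and lay it flat in the leather tray; then swing both carton flaps open until they lean well outwards, past upright, and leave them open. Take every ring box out of the carton and set it flat on the narrow wooden ledge, none stacked; leave the other things on the dresser where they are.

Things in the scene. Friction and masses are not known exactly. Their poses are not given: they have to be found in the camera images.
- carton: brown card carton, fixed, outer 258 x 210 x 65 mm (x, y, z), walls and floor 4 mm; origin at centre of its underside. Two card flaps, each 258 x 75 x 4 mm, lie on its mouth, hinged at their undersides along the tops of the long sides (lines y = +105 and -105 mm, z = 65 mm, along carton x); a 60 mm slot is left between them
- flap_a (a joint): angle of the flap hinged on the carton's +y side: 0 shut (level), 1.57 upright, 2.7 laid back outwards (stop). Light (45 g); the stiff crease (0.024 N m) keeps it where it is left
- flap_b (a joint): the same for the flap hinged on the carton's -y side
- tab_a (a point): point on flap_a's pull tab, 28 mm above the flap's underside, 63 mm from its hinge line. The tab, a stiff card tongue square to the flap on its upper face at mid length, is 32 mm wide (carton x), 8 mm thick, 36 mm high above the flap's top face, centred 12 mm in from the free edge; held across its 32 mm it can turn between the fingers as the flap swings
- tab_b (a point): the same on flap_b
- case: tan leather spectacle case, rounded, shut and rigid, 150 x 54 x 34 mm (x, y, z), about 130 g; origin at its centre. It starts lying flat across both flaps, its length about across the carton, on the carton's +x part, clear of the tabs
- tray: brown leather catch-all tray, open at the top, fixed; outer 214 x 154 x 40 mm (x, y, z), walls and floor 6 mm; origin at the centre of its underside. It stands left or right of the carton
- ledge: narrow raised display ledge of pale wood, fixed; its top board is 300 mm long (x) and 56 mm deep (y), its top face is 50 mm above the dresser top; origin at the centre of its underside. It stands on the other side of the carton from the tray
- box0: ring box in dark velvet with a brass seam, a shut rigid block 46 x 50 x 44 mm (x, y, z), about 80 g; origin at its centre. All are alike and start on the carton's floor in two rows along carton x. Three to five of the five are present, the rest are absent (None)
- box1: the same as box0
- box2: the same as box0
- box3: the same as box0
- box4: the same as box0
- earbud_case: white earbud charging case, 60 x 46 x 24 mm, lying near the front; origin under its centre; a bystander, to be left alone
- keys: bunch of keys with a leather fob, about 120 x 60 x 6 mm, near the front; origin under its centre; a bystander, to be left alone
- lotion: white lotion bottle with black cap, 50 mm diameter, 150 mm tall, beyond the carton; origin under its centre; a bystander, to be left alone
- vase: stoneware bottle vase, 90 mm diameter, 200 mm tall, at the back left; origin under its centre; a bystander, to be left alone
- candle: amber glass candle holder, 76 mm diameter, 75 mm tall, at the back right; origin under its centre; a bystander, to be left alone

How it is judged (in metres and radians):
On the way, in this order (a step that is already met when the one before it is completed fails the run):
1. the spectacle case lies in the tray (x of case in the frame of tray between -0.08 and 0.08 m and y of case in the frame of tray between -0.06 and 0.06 m and z of case in the frame of tray between 0.012 and 0.036 m and linear speed of case below 0.05 m/s), for 0.2 s.
2. both carton flaps are open past upright (over 1.8 rad) (value of joint each of flap_a, flap_b above 1.8 rad), for 0.2 s.
At the end, for the whole second after the job is handed in: Case in the tray (centre within 80/60 mm of the tray's in x/y, 12 to 36 mm above its underside), both flaps beyond 1.8 rad, every ring box present at rest on the ledge: centre within 24 mm of its centre line, 145 mm of its middle, 66 to 82 mm above its underside (all of step 2 and x of case in the frame of tray between -0.08 and 0.08 m and y of case in the frame of tray between -0.06 and 0.06 m and z of case in the frame of tray between 0.012 and 0.036 m and x of box0 in the frame of ledge between -0.145 and 0.145 m and y of box0 in the frame of ledge between -0.024 and 0.024 m and z of box0 in the frame of ledge between 0.066 and 0.082 m and linear speed of each of box0, box1, box2, box3, box4 below 0.03 m/s and x of box1 in the frame of ledge between -0.145 and 0.145 m and y of box1 in the frame of ledge between -0.024 and 0.024 m and z of box1 in the frame of ledge between 0.066 and 0.082 m and x of box2 in the frame of ledge between -0.145 and 0.145 m and y of box2 in the frame of ledge between -0.024 and 0.024 m and z of box2 in the frame of ledge between 0.066 and 0.082 m and x of box3 in the frame of ledge between -0.145 and 0.145 m and y of box3 in the frame of ledge between -0.024 and 0.024 m and z of box3 in the frame of ledge between 0.066 and 0.082 m and x of box4 in the frame of ledge between -0.145 and 0.145 m and y of box4 in the frame of ledge between -0.024 and 0.024 m and z of box4 in the frame of ledge between 0.066 and 0.082 m); the robot touches nothing.
It fails at once if a bystander is moved more than 5 cm (distance of any of earbud_case, keys, lotion, vase, candle from where it was at the start of the episode above 0.05 m).
Of box0, box1, box2, box3, box4 only 3 to 5 are there at a start; the rules pass over those that are not, and their reading is None.
At some moment in a run one of case may be knocked a few centimetres aside while the robot is not near it.
Once in a run the grip may slacken for a moment while it holds something.
It also fails if it takes over 210 s, if anything falls off the work surface, if the arm or the gripper's body presses on something with over 40 N, if the wrist force passes 120 N, or if a joint passes its speed limit or range.

## Working session

There is one attempt and no reset: what is moved stays moved. The work goes in short steps, Python scripts to look and compute and a shell command to move; the robot and the scene stay as the last step left them, time stands still between calls to the robot, and variables do not carry over. Pictures are saved under pics/ and viewed, at most 14 in all, crops included, and the job is handed in when it is done.

```bash
ls; mkdir -p pics; python3 - <<'E'
from plant import r
import cv2
for n in ("top","scene"):
    im=r.grab_frame(n); cv2.imwrite(f"pics/{n}0.png",im[:,:,::-1]); print(n,r.camera_model(n))
print(r.observe())
E
```

```text
drive.py
pics
plant.py
top {'mtx': array([[391.68082015,   0.        , 258.76827517],
       [  0.        , 391.68082015, 190.24855053],
       [  0.        ,   0.        ,   1.        ]]), 'D': array([-0.01637452,  0.        ,  0.        ,  0.        ,  0.        ]), 'position': array([0.36546976, 0.00667375, 1.03744605]), 'orientation': array([-169.30122703,   -0.78935107,  -88.52659425])}
scene {'mtx': array([[352.02247671,   0.        , 254.26652548],
       [  0.        , 352.02247671, 192.64770714],
       [  0.        ,   0.        ,   1.        ]]), 'D': array([-0.03264829,  0.        ,  0.        ,  0.        ,  0.        ]), 'position': array([0.79520262, 0.30771206, 0.71334857]), 'orientation': array([-148.13486718,   -0.5348201 ,  142.31998226])}
{'time': 0.1, 'joint_positions': array([ 6.30491882e+01,  1.79868387e+01,  2.58378346e+00,  7.46916137e+01,
       -1.37453530e-03,  8.20000285e+01]), 'dq': array([ 0.11307362,  0.01294103,  0.17147611,  0.05781041, -0.03027667,
        0.05950858]), 'joint_efforts': array([ 1.80408853e-03, -4.81724811e+01,  2.99243993e+01,  1.27545709e-02,
       -2.60320030e-04, -2.02179436e-06]), 'tool_pos': array([0.18655421, 0.54340833, 0.23049683]), 'tool_rot': array([-1.79906061e+02, -1.18141579e-02,  1.61049151e+02]), 'force': array([-0.56377685, -1.00833315, -0.23534428]), 'moment': array([ 0.01733019,  0.01347083, -0.03064244]), 'finger_force': 0.0, 'grip_width': 0.08518970177578085}
```

```bash
python3 -c "
import cv2
im=cv2.imread('pics/top0.png');cv2.imwrite('pics/top0b.png',cv2.resize(im,(800,600),interpolation=cv2.INTER_CUBIC))"
```

```text
(no output)
```

View pics/top0b.png

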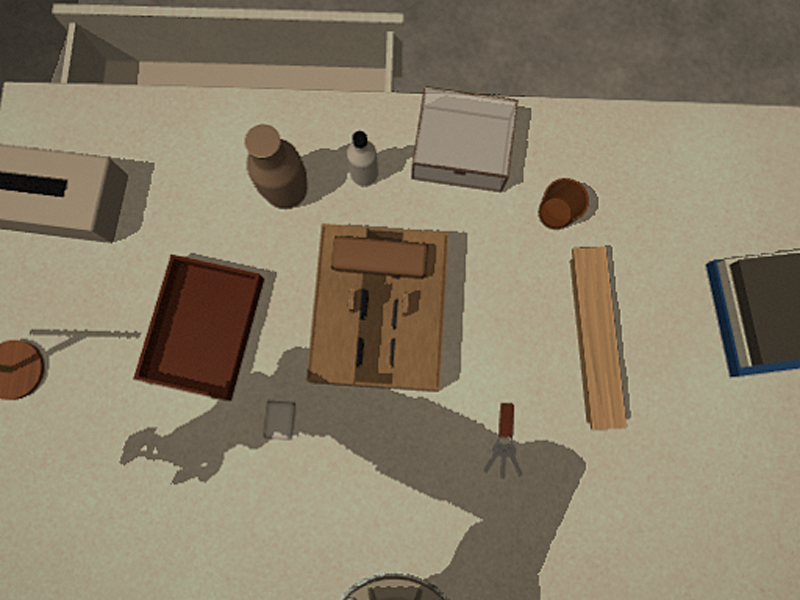

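View pics/scene0.png

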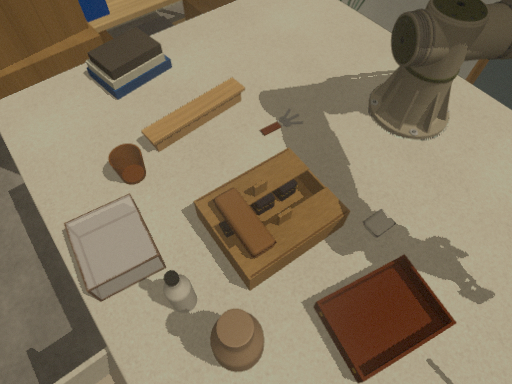

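The top view (800 px wide) shows the carton around (378,307), the case at (380,257), the tray on the left at (200,327) and the ledge on the right at (600,338). The scene view agrees. Next I'll measure the corners.

```bash
cat > h.py <<'E'
import numpy as np, cv2
from scipy.spatial.transform import Rotation as R
from plant import r
def cam(n):
    c=r.camera_model(n); return c["mtx"],c["D"],np.array(c["position"]),R.from_euler("xyz",c["orientation"],degrees=True).as_matrix()
def p2w(n,pts,z):
    K,D,p,M=cam(n); u=cv2.undistortPoints(np.array(pts,float).reshape(-1,1,2),K,D).reshape(-1,2)
    d=np.c_[u,np.ones(len(u))]@M.T; return p+d*((z-p[2])/d[:,2])[:,None]
def w2p(n,P):
    K,D,p,M=cam(n); return cv2.projectPoints((np.array(P,float).reshape(-1,3)-p)@M,np.zeros(3),np.zeros(3),K,D)[0].reshape(-1,2)
def crop(n,x0,y0,w,h,s,name,im=None):
    im=r.grab_frame(n)[:,:,::-1] if im is None else im
    cv2.imwrite("pics/"+name,cv2.resize(np.ascontiguousarray(im[y0:y0+h,x0:x0+w]),None,fx=s,fy=s,interpolation=cv2.INTER_CUBIC))
def tool(P):  # world point -> shift in tool axes
    o=r.observe(); return R.from_euler("xyz",o["tool_rot"],degrees=True).as_matrix().T@(np.array(P)-o["tool_pos"])
E
python3 - <<'E'
from h import *
S=lambda a:np.array(a)/1.5625
c=p2w("top",S([(322,225),(447,233),(441,390),(308,383)]),.069); print("carton",c.round(4),c.mean(0))
t=p2w("top",S([(172,255),(264,274),(232,399),(134,380)]),.04); print("tray",t.round(4),t.mean(0))
l=p2w("top",S([(572,248),(606,247),(627,428),(592,430)]),.05); print("ledge",l.round(4),l.mean(0))
for q in (c,t,l):
    e=q[0]+q[1]-q[2]-q[3]; print(np.degrees(np.arctan2(e[1],e[0])))
im=cv2.imread("pics/top0.png"); crop("top",190,138,112,116,5,"c0.png",im)
E
```

```text
carton [[ 0.6658  0.1365  0.069 ]
 [ 0.6583 -0.0694  0.069 ]
 [ 0.4025 -0.0632  0.069 ]
 [ 0.4078  0.1454  0.069 ]] [0.53359864 0.03732897 0.069     ]
tray [[0.6153 0.3889 0.04  ]
 [0.5871 0.2326 0.04  ]
 [0.3803 0.27   0.04  ]
 [0.4061 0.4303 0.04  ]] [0.49716953 0.33043688 0.04      ]
ledge [[ 0.6443 -0.281   0.05  ]
 [ 0.6478 -0.3385  0.05  ]
 [ 0.3508 -0.3617  0.05  ]
 [ 0.3464 -0.3055  0.05  ]] [ 0.49731524 -0.32165506  0.05      ]
-1.6724404312575616
-10.722477205526745
4.590327604652439
```

View pics/c0.png

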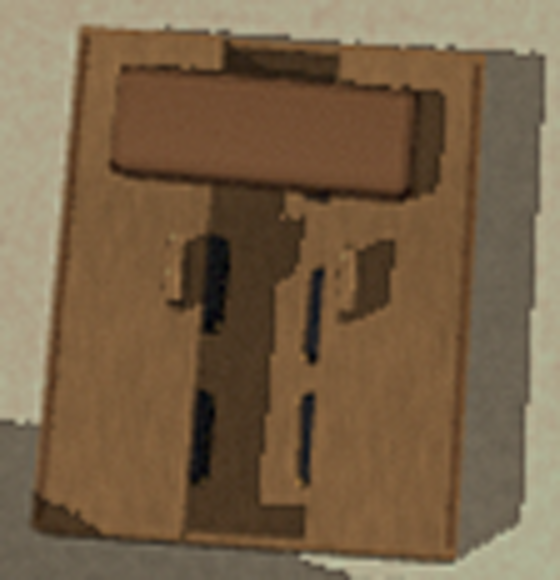

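```bash
cat >> h.py <<'E'
def go(P,yaw=None):
    o=r.observe(); s=tool(P); t=None if yaw is None else (o["tool_rot"][2]-yaw+180)%360-180
    print("shift",s.round(4),"rows>=",np.linalg.norm(s)/.0625,"turn",t)
E
python3 - <<'E'
from h import *
C=lambda a:np.array(a)/5+[190,138]
q=p2w("top",C([(122,68),(415,90),(408,195),(112,170)]),.092); m=q.mean(0); print(q.round(4),m)
e=q[0]+q[3]-q[1]-q[2]; a=np.degrees(np.arctan2(e[1],e[0])); print("len dir",a, np.linalg.norm(e)/2)
for n,px in dict(vaseTop=(263,141),lotTop=(359,138),earb=(281,420),keyfob=(507,420),candle=(565,205)).items(): print(n,p2w("top",np.array([px])/1.5625,{'vaseTop':.2,'lotTop':.15}.get(n,0))[0].round(3))
go([m[0],m[1],.2],a)
E
```

```text
[[ 0.6396  0.1117  0.092 ]
 [ 0.6325 -0.0351  0.092 ]
 [ 0.5786 -0.0326  0.092 ]
 [ 0.5871  0.1142  0.092 ]] [0.60943939 0.03953115 0.092     ]
len dir 86.97264513279022 0.14697622872764093
vaseTop [0.75  0.212 0.2  ]
lotTop [0.783 0.076 0.15 ]
earb [0.349 0.197 0.   ]
keyfob [ 0.358 -0.179  0.   ]
candle [ 0.738 -0.285  0.   ]
shift [-0.5636 -0.3392  0.0309] rows>= 10.536387441739656 turn 74.07650602012512
```

```bash
python3 drive.py '[[-0.05,-0.03,0,8],[-0.1,-0.06,0,16],[-0.15,-0.09,0,24],[-0.2,-0.12,0,32],[-0.25,-0.15,0,40]]' 0.085 40; python3 - <<'E'
from h import *
go([.609,.0395,.2],87)
E
```

```text
time: 0.72
tool_pos: [0.3752, 0.3192, 0.2311]
tool_rot: [-180.0, -0.0, 120.8]
force: [1.3, 0.3, 0.6]
grip_width: 0.085
finger_force: 0.0
shift [-0.3599  0.0576  0.031 ] rows>= 5.85315663918246 turn 33.800867946153915
```

```bash
python3 drive.py '[[-0.06,0.01,0,7],[-0.12,0.02,0.01,14],[-0.18,0.03,0.02,21],[-0.24,0.04,0.03,28],[-0.3,0.05,0.031,34]]'; python3 - <<'E'
from h import *
go([.609,.0395,.2],87)
E
```

```text
time: 1.35
tool_pos: [0.5724, 0.0878, 0.199]
tool_rot: [-179.9, -0.0, 86.8]
force: [0.2, -0.2, -0.1]
grip_width: 0.085
finger_force: 0.0
shift [-0.0462  0.0392 -0.0011] rows>= 0.9698458043531359 turn -0.17072546553089296
```

```bash
python3 drive.py '[[-0.046,0.039,0,0],[-0.046,0.039,0,0]]' && python3 - <<'E'
from h import *
go([.609,.0395,.065],87)
crop("top",190,138,112,116,5,"c1.png")
E
```

```text
time: 1.6
tool_pos: [0.6106, 0.0378, 0.1988]
tool_rot: [-180.0, 0.0, 86.7]
force: [-0.3, 0.3, -0.6]
grip_width: 0.0848
finger_force: 0.0
shift [ 0.0017 -0.0016  0.1338] rows>= 2.1414433788597727 turn -0.2658828313559525
```

View pics/c1.png

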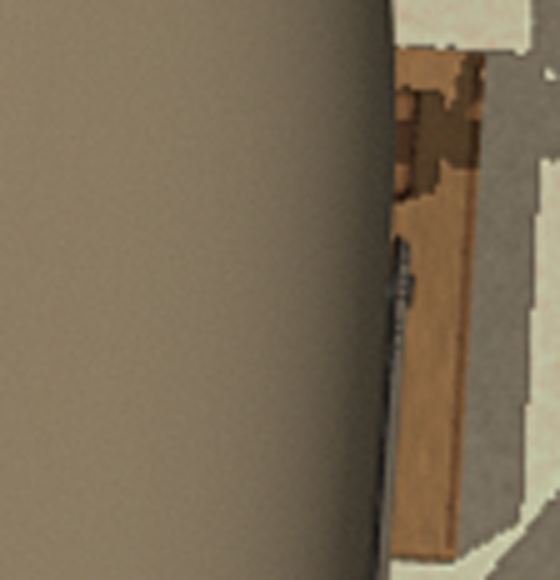

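The case's visible right end, at (405,145) in the crop, hasn't moved. The arm hides the rest. I'll descend now.

```bash
python3 drive.py '[[0,0,0.05,0],[0,0,0.1,0],[0,0,0.12,0],[0,0,0.134,0]]' && python3 drive.py '[[0,0,0,0],[0,0,0,0],[0,0,0,0],[0,0,0,0]]' 0.03 50
```

```text
time: 2.15
tool_pos: [0.607, 0.043, 0.065]
tool_rot: [-179.9, -0.0, 87.1]
force: [-0.1, -0.5, -0.4]
grip_width: 0.085
finger_force: 0.0
time: 2.65
tool_pos: [0.6096, 0.0418, 0.0678]
tool_rot: [179.9, -0.0, 87.1]
force: [-0.2, 1.1, 5.5]
grip_width: 0.0533
finger_force: 53.3
```

```bash
python3 drive.py '[[0,0,-0.03,0],[0,0,-0.06,0],[0,0,-0.1,0],[0,0,-0.1,0]]' && python3 - <<'E'
from h import *
go([.497,.330,.15],169.3)
E
```

```text
time: 3.15
tool_pos: [0.6109, 0.0413, 0.17]
tool_rot: [179.6, 0.0, 87.0]
force: [0.6, 1.1, -1.4]
grip_width: 0.0534
finger_force: 53.3
shift [ 0.2824 -0.1288  0.0191] rows>= 4.97627339593117 turn -82.26465422674893
```

```bash
python3 drive.py '[[0.04,-0.015,0,-10],[0.08,-0.03,0,-20],[0.13,-0.05,0,-30],[0.17,-0.07,0,-40],[0.21,-0.09,0,-50]]' && python3 - <<'E'
from h import *
go([.497,.330,.15],169.3)
E
```

```text
time: 3.78
tool_pos: [0.5282, 0.2569, 0.1649]
tool_rot: [-179.9, -0.1, 137.4]
force: [0.6, 0.4, -1.4]
grip_width: 0.0533
finger_force: 53.2
shift [0.0724 0.0326 0.0149] rows>= 1.2931510108320523 turn -31.929011557298907
```

```bash
python3 drive.py '[[0.02,0.01,0,-10],[0.05,0.02,0,-20],[0.072,0.032,0,-30],[0.072,0.032,0,-32],[0.072,0.032,0,-32]]' && python3 - <<'E'
from h import *
go([.497,.330,.01],169.3)
crop("scene",290,220,180,164,4,"s1.png")
E
```

```text
time: 4.4
tool_pos: [0.4984, 0.3278, 0.1654]
tool_rot: [-179.9, -0.1, 168.9]
force: [-0.4, -0.2, -1.3]
grip_width: 0.0532
finger_force: 53.1
shift [0.0017 0.0021 0.1554] rows>= 2.4866549172310353 turn -0.35378747572403313
```

View pics/s1.png

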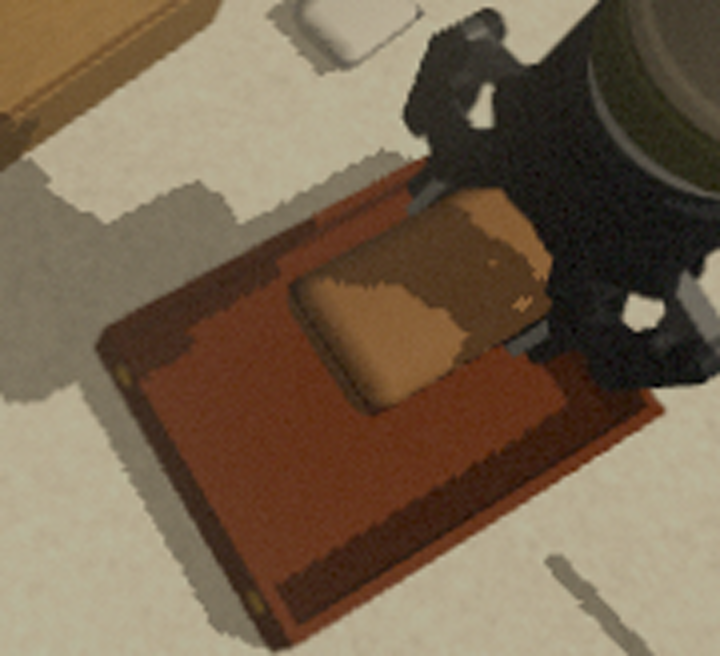

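The case is held level and lined up with the tray, with its near end at (335,350) in the crop. I'll lower and release.

```bash
python3 drive.py '[[0.002,0.002,0.05,0],[0.002,0.002,0.1,0],[0.002,0.002,0.13,0],[0.002,0.002,0.145,0],[0.002,0.002,0.155,0]]' && python3 drive.py '[[0,0,0,0],[0,0,0,0]]' && python3 drive.py '[[0,0,0,0],[0,0,0,0],[0,0,0,0]]' 0.085 && python3 drive.py '[[0,0,-0.05,0],[0,0,-0.1,0],[0,0,-0.16,0],[0,0,-0.16,0]]'
```

```text
time: 5.08
tool_pos: [0.4977, 0.3303, 0.0111]
tool_rot: [180.0, 0.0, 169.0]
force: [0.5, -0.7, -1.1]
grip_width: 0.0534
finger_force: 53.2
time: 5.32
tool_pos: [0.4981, 0.3312, 0.0126]
tool_rot: [179.9, 0.1, 169.0]
force: [0.7, 0.2, -1.6]
grip_width: 0.0534
finger_force: 53.2
time: 5.7
tool_pos: [0.4974, 0.331, 0.0118]
tool_rot: [180.0, 0.0, 169.1]
force: [-0.6, 0.3, -0.0]
grip_width: 0.0852
finger_force: 0.0
time: 6.2
tool_pos: [0.5003, 0.3324, 0.1774]
tool_rot: [179.6, 0.5, 169.1]
force: [-0.4, -0.7, -0.3]
grip_width: 0.0847
finger_force: 0.0
```

```bash
cat >> h.py <<'E'
yc=np.radians(-1.7); c0=np.array([.5336,.0373])
def cw(x,y,z): return np.array([c0[0]+x*np.cos(yc)-y*np.sin(yc),c0[1]+x*np.sin(yc)+y*np.cos(yc),z])
E
python3 - <<'E'
from h import *
C=lambda a:np.array(a)/5+[190,138]
q=p2w("top",C([(82,28),(484,52),(455,560),(33,532)]),.069); print(q.round(4),q.mean(0))
for s in(1,-1):print((w2p("top",[cw(x,s*y,z) for z in(.069,.105) for x in(-.016,.016) for y in(.038,.046)])-[190,138])*5)
go(cw(0,.042,.15),88.3)
print(cw(0,.042,0))
E
```

```text
[[ 0.6669  0.1358  0.069 ]
 [ 0.6603 -0.0712  0.069 ]
 [ 0.4014 -0.0602  0.069 ]
 [ 0.4095  0.1468  0.069 ]] [0.53453298 0.03777768 0.069     ]
[[186.98177501 315.84068534]
 [171.01238573 314.93003448]
 [191.44702844 253.12879647]
 [175.5738645  252.22335834]
 [182.13363486 304.02490183]
 [165.56606325 303.08004437]
 [186.79653405 239.05215679]
 [170.33261865 238.11296738]]
[[338.68454758 324.48457493]
 [354.65047701 325.39357076]
 [342.23515133 261.73000076]
 [358.10478629 262.63522447]
 [339.51991318 312.9946231 ]
 [356.08394191 313.9379944 ]
 [343.19748764 247.9756333 ]
 [359.65777984 248.91493866]]
shift [-0.0818 -0.2421  0.0266] rows>= 4.1113064489430995 turn 80.75330343312015
[0.53484598 0.07928151 0.        ]
```

```bash
python3 drive.py '[[-0.012,-0.045,0,10],[-0.025,-0.09,0,20],[-0.04,-0.13,0,30],[-0.055,-0.17,0,40],[-0.07,-0.21,0.01,50]]' && python3 - <<'E'
from h import *
go(cw(0,.042,.15),88.3)
E
```

```text
time: 6.82
tool_pos: [0.5262, 0.11, 0.1611]
tool_rot: [180.0, 0.0, 118.7]
force: [1.1, 0.1, 0.1]
grip_width: 0.0847
finger_force: 0.0
shift [-0.0311 -0.0072  0.0111] rows>= 0.5406265212120731 turn 30.423768347885073
```

```bash
python3 drive.py '[[-0.031,-0.007,0.01,10],[-0.031,-0.007,0.01,20],[-0.031,-0.007,0.01,30.4],[-0.031,-0.007,0.01,30.4]]' && python3 - <<'E'
from h import *
go(cw(0,.042,.074),88.3)
E
```

```text
time: 7.32
tool_pos: [0.5343, 0.0807, 0.1504]
tool_rot: [-179.9, -0.0, 88.7]
force: [-0.7, -0.2, 0.6]
grip_width: 0.085
finger_force: 0.0
shift [-0.0014  0.0007  0.0764] rows>= 1.2226575835451892 turn 0.4434174176008696
```

```bash
python3 drive.py '[[0,0,0.04,0],[0,0,0.065,0],[0,0,0.076,0],[0,0,0.076,0]]' && python3 drive.py '[[0,0,0,0],[0,0,0,0],[0,0,0,0],[0,0,0,0],[0,0,0,0]]' 0.02 30; python3 - <<'E'
from h import *
o=r.observe();print(tool(cw(0,.042,.074)),o["tool_rot"])
import math
rr=math.hypot(63,31);a0=math.atan2(31,63)
for th in range(0,126,8):
    a=a0+math.radians(th); print(th, "out(tool +x)",round(63-rr*math.cos(a),1),"up",round(rr*math.sin(a)-31,1))
crop("scene",180,120,190,150,4,"s2.png")
E
```

```text
time: 7.82
tool_pos: [0.5343, 0.0809, 0.0747]
tool_rot: [-179.9, -0.0, 88.7]
force: [1.3, -0.8, 0.3]
grip_width: 0.0849
finger_force: 0.0
time: 8.45
tool_pos: [0.5388, 0.0807, 0.0771]
tool_rot: [179.6, -0.0, 88.7]
force: [7.6, 0.1, -0.2]
grip_width: 0.0315
finger_force: 34.2
[-0.00155952 -0.00390888  0.00303217] [ 1.79558981e+02 -1.86659316e-02  8.86526885e+01]
0 out(tool +x) 0.0 up 0.0
8 out(tool +x) 4.9 up 8.5
16 out(tool +x) 11.0 up 16.2
24 out(tool +x) 18.1 up 22.9
32 out(tool +x) 26.0 up 28.7
40 out(tool +x) 34.7 up 33.2
48 out(tool +x) 43.9 up 36.6
56 out(tool +x) 53.5 up 38.6
64 out(tool +x) 63.2 up 39.2
72 out(tool +x) 73.0 up 38.5
80 out(tool +x) 82.6 up 36.4
88 out(tool +x) 91.8 up 33.0
96 out(tool +x) 100.4 up 28.4
104 out(tool +x) 108.3 up 22.6
112 out(tool +x) 115.3 up 15.8
120 out(tool +x) 121.3 up 8.1
```

View pics/s2.png

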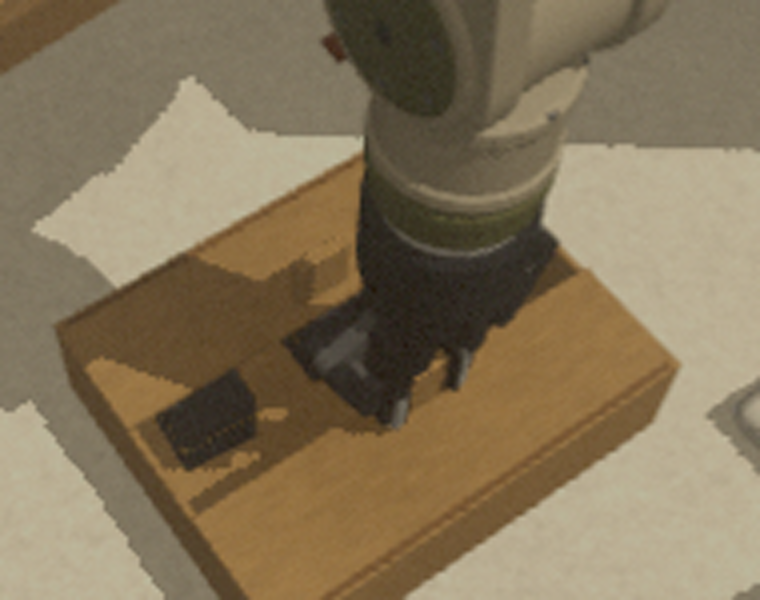

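The tab is held between the fingers (430,375 in the crop) with a width of 31.5 mm. I'll swing flap_a along its arc.

```bash
python3 drive.py '[[0.005,0,-0.0085,0],[0.011,0,-0.016,0],[0.018,0,-0.023,0],[0.026,0,-0.0285,0],[0.035,0,-0.033,0]]' && python3 drive.py '[[0.009,0,-0.0035,0],[0.0185,0,-0.0055,0],[0.0285,0,-0.006,0],[0.038,0,-0.0055,0],[0.0475,0,-0.0035,0]]' && python3 drive.py '[[0.0095,0,0.0035,0],[0.018,0,0.008,0],[0.026,0,0.0138,0],[0.033,0,0.0206,0],[0.038,0,0.027,0]]'
```

```text
time: 9.12
tool_pos: [0.5401, 0.1146, 0.1101]
tool_rot: [179.5, 0.1, 88.6]
force: [9.7, -4.2, -2.6]
grip_width: 0.0313
finger_force: 32.1
time: 9.75
tool_pos: [0.5423, 0.1629, 0.1146]
tool_rot: [179.4, 0.0, 88.6]
force: [8.7, -2.9, 1.7]
grip_width: 0.031
finger_force: 29.5
time: 10.38
tool_pos: [0.544, 0.2027, 0.0883]
tool_rot: [179.3, -0.2, 88.7]
force: [8.1, 1.5, 6.5]
grip_width: 0.0311
finger_force: 31.5
```

```bash
python3 drive.py '[[0,0,0,0],[0,0,0,0],[0.003,0,0,0]]' 0.085 && python3 drive.py '[[0.006,0,-0.03,0],[0.006,0,-0.07,0],[0.006,0,-0.09,0],[0.006,0,-0.09,0]]' && python3 - <<'E'
from h import *
go(cw(0,-.042,.15),88.3)
E
```

```text
time: 10.75
tool_pos: [0.5373, 0.204, 0.0847]
tool_rot: [-179.9, 0.0, 88.6]
force: [-0.1, 0.5, -1.2]
grip_width: 0.0831
finger_force: 0.0
time: 11.25
tool_pos: [0.5389, 0.2106, 0.1765]
tool_rot: [179.8, -0.1, 88.7]
force: [0.9, -0.0, 1.3]
grip_width: 0.0853
finger_force: 0.0
shift [-0.2154 -0.0016  0.0263] rows>= 3.4725988872135822 turn 0.3521782010093375
```

```bash
python3 drive.py '[[-0.055,-0.001,0,0],[-0.11,-0.002,0,0],[-0.165,-0.002,0,0],[-0.2154,-0.002,0.02,0],[-0.2154,-0.002,0.02,0]]' && python3 - <<'E'
from h import *
im=r.grab_frame("scene")[:,:,::-1]
crop("scene",150,60,320,240,2.5,"s3.png",im)
go(cw(0,-.042,.074),88.3)
E
```

```text
time: 11.88
tool_pos: [0.5287, -0.0078, 0.1519]
tool_rot: [-179.7, -0.0, 88.3]
force: [0.2, 0.8, 0.6]
grip_width: 0.0852
finger_force: 0.0
shift [0.0015 0.0034 0.0787] rows>= 1.2611653226425439 turn 0.14596601665874687
```

View pics/s3.png

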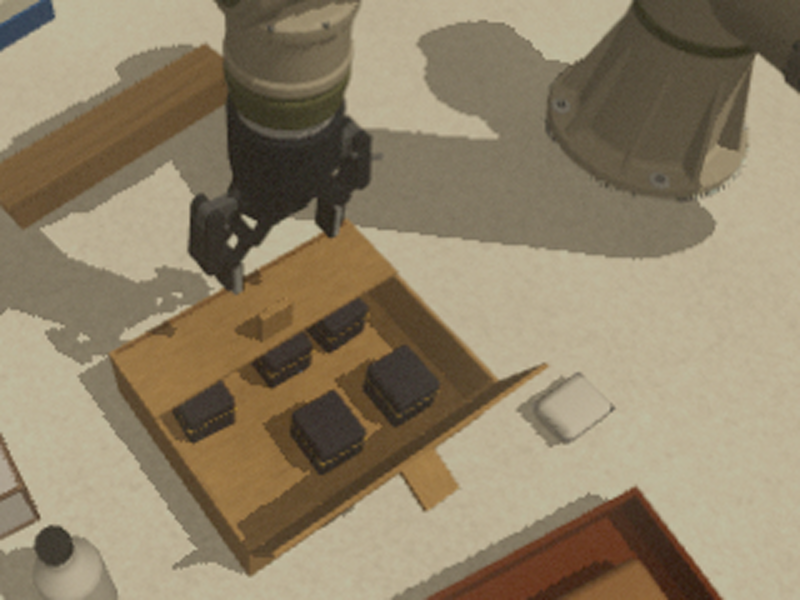

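Flap_a leans out past upright. All five boxes are there: two in the flap_a row at (328,432) and (402,385), and three in the flap_b row at (205,410), (283,358) and (342,322). Next is tab_b.

```bash
python3 drive.py '[[0.001,0.001,0.04,0],[0.001,0.002,0.067,0],[0.001,0.003,0.078,0],[0.001,0.003,0.078,0]]' && python3 drive.py '[[0,0,0,0],[0,0,0,0],[0,0,0,0],[0,0,0,0],[0,0,0,0]]' 0.02 30 && python3 drive.py '[[-0.005,0,-0.0085,0],[-0.011,0,-0.016,0],[-0.018,0,-0.023,0],[-0.026,0,-0.0285,0],[-0.035,0,-0.033,0]]' && python3 drive.py '[[-0.009,0,-0.0035,0],[-0.0185,0,-0.0055,0],[-0.0285,0,-0.006,0],[-0.038,0,-0.0055,0],[-0.0475,0,-0.0035,0]]' && python3 drive.py '[[-0.0095,0,0.0035,0],[-0.018,0,0.008,0],[-0.026,0,0.0138,0],[-0.033,0,0.0206,0],[-0.038,0,0.027,0]]'
```

```text
time: 12.42
tool_pos: [0.5335, -0.003, 0.0763]
tool_rot: [-179.9, -0.0, 88.7]
force: [0.6, -0.3, 0.2]
grip_width: 0.085
finger_force: 0.0
time: 13.05
tool_pos: [0.5352, -0.0041, 0.0778]
tool_rot: [179.8, -0.0, 88.6]
force: [3.2, 1.6, 5.7]
grip_width: 0.0312
finger_force: 32.7
time: 13.68
tool_pos: [0.5338, -0.0381, 0.1098]
tool_rot: [179.9, -0.2, 88.7]
force: [4.8, 3.4, -1.9]
grip_width: 0.0315
finger_force: 30.4
time: 14.3
tool_pos: [0.5317, -0.0874, 0.1134]
tool_rot: [-180.0, 0.0, 88.6]
force: [0.5, 1.9, 3.4]
grip_width: 0.0314
finger_force: 29.4
time: 14.92
tool_pos: [0.5301, -0.1266, 0.0861]
tool_rot: [-179.9, 0.2, 88.6]
force: [-1.9, -3.1, 6.6]
grip_width: 0.0313
finger_force: 32.0
```

```bash
python3 drive.py '[[0,0,0,0],[0,0,0,0],[-0.003,0,0,0]]' 0.085 && python3 drive.py '[[-0.006,0,-0.03,0],[-0.006,0,-0.07,0],[-0.006,0,-0.1,0],[-0.006,0,-0.12,0]]' && python3 drive.py '[[-0.06,0,0,0],[-0.12,0,0,0],[-0.18,0,0,0],[-0.24,0,0,0],[-0.24,0,0,0]]' && python3 - <<'E'
from h import *
im=r.grab_frame("top")[:,:,::-1]; cv2.imwrite("pics/t2full.png",im)
crop("top",80,138,240,150,3.3,"t2.png",im)
E
```

```text
time: 15.3
tool_pos: [0.5307, -0.1274, 0.0861]
tool_rot: [-180.0, -0.0, 88.7]
force: [0.0, -0.5, 0.2]
grip_width: 0.0833
finger_force: 0.0
time: 15.8
tool_pos: [0.5313, -0.1338, 0.2082]
tool_rot: [179.9, 0.1, 88.7]
force: [-0.7, 0.3, 0.2]
grip_width: 0.0852
finger_force: 0.0
time: 16.42
tool_pos: [0.5243, -0.3779, 0.2051]
tool_rot: [-180.0, 0.0, 88.4]
force: [-0.8, 0.3, -0.2]
grip_width: 0.0852
finger_force: 0.0
```

View pics/t2.png

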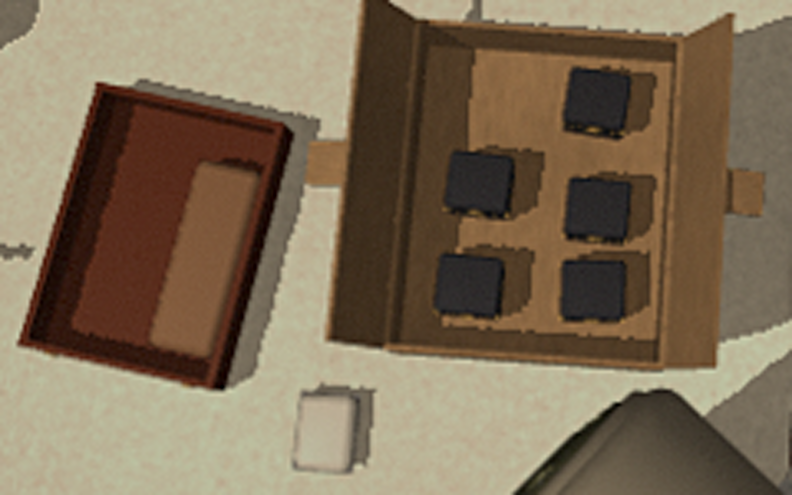

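The case was knocked toward the tray's right wall but still lies flat inside it, at (205,258). Both flaps are open. The boxes are at about (600,97), (600,208), (594,288), (480,182) and (470,285). I'll compute their positions.

```bash
cat >> h.py <<'E'
yl=np.radians(4.6); l0=np.array([.4973,-.3217])
def lw(x,y,z): return np.array([l0[0]+x*np.cos(yl)-y*np.sin(yl),l0[1]+x*np.sin(yl)+y*np.cos(yl),z])
E
python3 - <<'E'
from h import *
im=cv2.imread("pics/t2full.png")
q=p2w("top",np.array([(227,163),(258,170),(215,357),(150,345)])/3.3+[80,138],.03).mean(0)[:2]-[.497,.330]
a=np.radians(-10.7);print("case in tray",q[0]*np.cos(a)+q[1]*np.sin(a),-q[0]*np.sin(a)+q[1]*np.cos(a))
m=(im.max(2)<62).astype(np.uint8)
m[:, :200]=0; m[:,285:]=0; m[:150]=0; m[240:]=0
n,l,s,c=cv2.connectedComponentsWithStats(m)
for i in range(1,n):
    if s[i,4]>150:
        R_=cv2.minAreaRect(np.argwhere(l==i)[:,::-1].astype(np.float32))
        w=p2w("top",[R_[0]],.046)[0]; d=w[:2]-c0
        print(s[i],R_, "world",w.round(4),"carton",(d[0]*np.cos(yc)+d[1]*np.sin(yc)).round(4),(-d[0]*np.sin(yc)+d[1]*np.cos(yc)).round(4))
for k in range(5):print(lw(-.116+.058*k,0,0).round(4))
E
```

```text
case in tray -0.00928537445282128 -0.04188511077171368
[200 150  21  90 257] ((204.0220489501953, 193.40020751953125), (12.909622192382812, 90.78746032714844), 12.458247184753418) world [0.5409 0.1382 0.046 ] carton 0.0043 0.1011
[251 159  21  21 359] ((260.54998779296875, 168.64999389648438), (18.809043884277344, 19.79899024963379), 8.130102157592773) world [ 0.6104 -0.0053  0.046 ] carton 0.0781 -0.0403
[214 183  22  21 380] ((224.81704711914062, 193.64633178710938), (20.761127471923828, 19.877676010131836), 6.340191841125488) world [0.5417 0.0848 0.046 ] carton 0.0067 0.0477
[251 192  21  20 358] ((260.8852844238281, 201.26229858398438), (19.19357681274414, 19.19357681274414), 5.19442892074585) world [ 0.5245 -0.0083  0.046 ] carton -0.0077 -0.0459
[211 214  22  21 374] ((221.84654235839844, 224.03466796875), (20.796276092529297, 18.607194900512695), 5.7105937004089355) world [0.4634 0.0891 0.046 ] carton -0.0717 0.0497
[250 216  20  20 352] ((259.5, 225.5), (19.0, 19.0), 90.0) world [ 0.4623 -0.0064  0.046 ] carton -0.07 -0.0458
[ 0.3817 -0.331   0.    ]
[ 0.4395 -0.3264  0.    ]
[ 0.4973 -0.3217  0.    ]
[ 0.5551 -0.317   0.    ]
[ 0.6129 -0.3124  0.    ]
```

```bash
python3 drive.py '[[0.01,0,0,-10],[0.03,0,0,-20],[0.06,0,0,-30],[0.1,0.01,0,-40],[0.14,0.02,0,-50]]' 0.068 && python3 - <<'E'
from h import *
go([.612,-.006,.17],178.3)
E
```

```text
time: 17.1
tool_pos: [0.5483, -0.2311, 0.2066]
tool_rot: [180.0, -0.0, 139.1]
force: [0.2, -0.9, 0.1]
grip_width: 0.0679
finger_force: 0.0
shift [0.0994 0.2118 0.0367] rows>= 3.7891001343074167 turn -39.23804435259993
```

```bash
python3 drive.py '[[0.02,0.05,0,-10],[0.05,0.1,0,-20],[0.075,0.16,0.015,-30],[0.099,0.212,0.037,-39],[0.099,0.212,0.037,-39]]' && python3 drive.py '[[0,0,0,0],[0,0,0,0]]' && python3 - <<'E'
from h import *
go([.612,-.006,.012],178.3)
E
```

```text
time: 17.73
tool_pos: [0.6127, -0.0036, 0.1676]
tool_rot: [179.9, -0.2, 178.1]
force: [-0.6, -0.3, -0.4]
grip_width: 0.0679
finger_force: 0.0
time: 17.98
tool_pos: [0.6141, -0.0103, 0.1701]
tool_rot: [-180.0, 0.1, 177.6]
force: [-0.2, -0.0, -0.3]
grip_width: 0.0681
finger_force: 0.0
shift [0.0025 0.0043 0.1581] rows>= 2.531421631122886 turn -0.7402080238337305
```

```bash
python3 drive.py '[[0.002,0.003,0.05,0],[0.002,0.003,0.1,0],[0.002,0.003,0.14,0],[0.002,0.003,0.158,0],[0.002,0.003,0.158,0]]' && python3 drive.py '[[0,0,0,0],[0,0,0,0],[0,0,0,0],[0,0,0,0]]' 0.03 50 && python3 drive.py '[[0,0,-0.05,0],[0,0,-0.1,0],[0,0,-0.16,0],[0,0,-0.16,0]]' && python3 - <<'E'
from h import *
go(lw(.116,0,.17),184.6)
E
```

```text
time: 18.6
tool_pos: [0.6106, -0.0079, 0.014]
tool_rot: [-179.9, -0.1, 177.4]
force: [-12.0, 2.4, 17.0]
grip_width: 0.068
finger_force: 8.0
time: 19.1
tool_pos: [0.6139, -0.0086, 0.0144]
tool_rot: [-180.0, 0.2, 177.5]
force: [-2.9, -0.4, 11.8]
grip_width: 0.0498
finger_force: 50.8
time: 19.6
tool_pos: [0.6158, -0.0086, 0.178]
tool_rot: [-179.9, 0.7, 177.5]
force: [0.8, 0.3, -0.2]
grip_width: 0.0496
finger_force: 52.0
shift [-0.0104 -0.3036  0.0085] rows>= 4.862955023548621 turn -7.11982490557844
```

```bash
python3 drive.py '[[-0.002,-0.06,0,-1.4],[-0.004,-0.12,0,-3],[-0.006,-0.18,0,-4.5],[-0.008,-0.24,0,-6],[-0.01,-0.3,0,-7]]' && python3 drive.py '[[0,0,0,0],[0,0,0,0]]' && python3 - <<'E'
from h import *
go(lw(.116,0,.062),184.6)
im=r.grab_frame("scene")[:,:,::-1]
crop("scene",60,0,320,240,2.5,"s4.png",im)
E
```

```text
time: 20.23
tool_pos: [0.6085, -0.3095, 0.1702]
tool_rot: [179.9, -0.1, -175.5]
force: [0.5, 0.1, -1.7]
grip_width: 0.0497
finger_force: 52.1
time: 20.48
tool_pos: [0.6087, -0.3072, 0.17]
tool_rot: [179.9, -0.1, -175.5]
force: [-0.1, 0.7, -0.6]
grip_width: 0.0499
finger_force: 52.0
shift [-0.004  -0.0058  0.108 ] rows>= 1.7314611371074988 turn -0.100358752648674
```

View pics/s4.png

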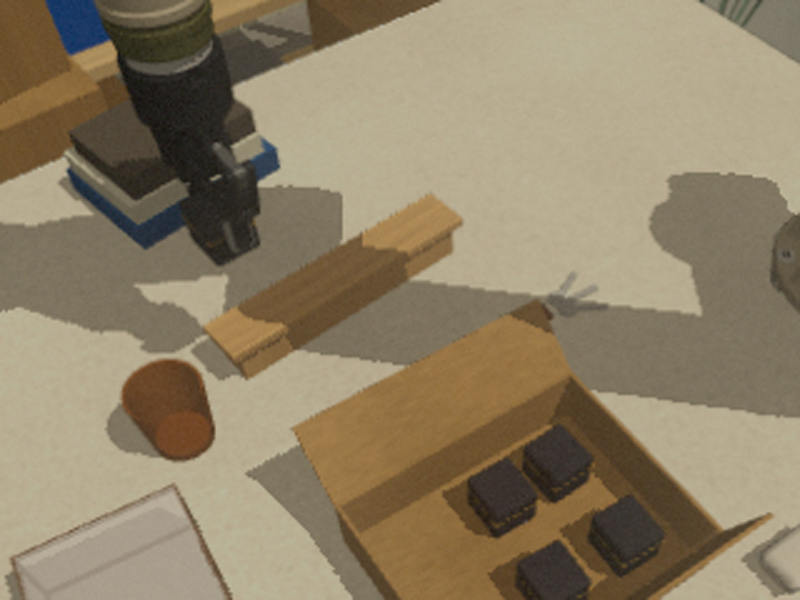

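The box is held level above the ledge at (225,235), and four remain in the carton. I'll place it.

```bash
python3 drive.py '[[-0.004,-0.005,0.04,0],[-0.004,-0.005,0.08,0],[-0.004,-0.005,0.1,0],[-0.004,-0.005,0.107,0],[-0.004,-0.005,0.108,0]]' && python3 drive.py '[[0,0,0,0],[0,0,0,0]]' && python3 drive.py '[[0,0,0,0],[0,0,0,0],[0,0,0,0]]' 0.068 && python3 drive.py '[[0,0,-0.04,0],[0,0,-0.08,0],[0,0,-0.11,0],[0,0,-0.11,0]]' && python3 - <<'E'
from h import *
go([.525,-.008,.17],178.3)
E
```

```text
time: 21.15
tool_pos: [0.6146, -0.3101, 0.0636]
tool_rot: [180.0, 0.0, -175.3]
force: [0.4, -1.1, -1.2]
grip_width: 0.05
finger_force: 52.0
time: 21.4
tool_pos: [0.6151, -0.3115, 0.0646]
tool_rot: [-179.9, 0.1, -175.3]
force: [-0.1, -0.2, -0.8]
grip_width: 0.0495
finger_force: 52.0
time: 21.78
tool_pos: [0.6144, -0.3113, 0.0635]
tool_rot: [-180.0, 0.0, -175.4]
force: [0.2, -0.6, -0.2]
grip_width: 0.0681
finger_force: 0.0
time: 22.28
tool_pos: [0.616, -0.3123, 0.1767]
tool_rot: [-179.8, 0.3, -175.4]
force: [0.9, -0.2, -0.0]
grip_width: 0.0682
finger_force: 0.0
shift [0.0661 0.3107 0.0053] rows>= 5.082402933794838 turn 6.342288098764129
```

```bash
python3 drive.py '[[0.013,0.06,0,1.3],[0.026,0.12,0,2.6],[0.039,0.18,0,3.9],[0.052,0.24,0,5.2],[0.066,0.3,0,6.3]]' && python3 drive.py '[[0,0.011,0,0],[0,0.011,0,0]]' && python3 - <<'E'
from h import *
go([.526,-.008,.016],178.3)
im=r.grab_frame("top")[:,:,::-1]
crop("top",250,138,170,150,4,"t3.png",im)
E
```

```text
time: 22.9
tool_pos: [0.5228, -0.0157, 0.172]
tool_rot: [180.0, -0.1, 178.3]
force: [1.0, 0.5, 0.2]
grip_width: 0.0681
finger_force: 0.0
time: 23.15
tool_pos: [0.5245, -0.006, 0.1727]
tool_rot: [-180.0, -0.0, 178.5]
force: [0.5, -1.3, -0.3]
grip_width: 0.0678
finger_force: 0.0
shift [-0.0016 -0.0019  0.1567] rows>= 2.5076182760528716 turn 0.15188856455830546
```

View pics/t3.png

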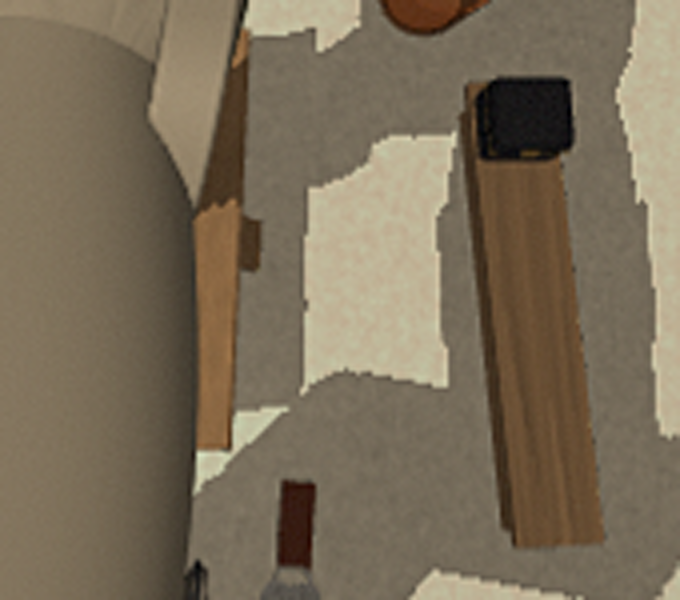

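The first box sits flat on the far end of the ledge, centred around (528,118) in the crop. On to box 2.

```bash
python3 -c "
from h import *
w=p2w('top',[(250+530/4,138+118/4)],.094)[0];d=w[:2]-l0;print('ledge frame',d[0]*np.cos(yl)+d[1]*np.sin(yl),-d[0]*np.sin(yl)+d[1]*np.cos(yl))"
python3 drive.py '[[-0.001,-0.002,0.05,0],[-0.001,-0.002,0.1,0],[-0.001,-0.002,0.13,0]]' && python3 drive.py '[[0,0,0.015,0],[0,0,0.025,0],[0,0,0.026,0]]' && python3 drive.py '[[0,0,0,0],[0,0,0,0],[0,0,0,0],[0,0,0,0]]' 0.03 50 && python3 drive.py '[[0,0,-0.05,0],[0,0,-0.1,0],[0,0,-0.155,0],[0,0,-0.155,0]]' && python3 - <<'E'
from h import *
go(lw(.058,0,.17),184.6)
E
```

```text
ledge frame 0.11384266069921628 0.003811936880100234
time: 23.58
tool_pos: [0.5247, -0.0103, 0.0404]
tool_rot: [180.0, -0.2, 178.2]
force: [-0.0, -0.1, 0.2]
grip_width: 0.0679
finger_force: 0.0
time: 23.95
tool_pos: [0.5265, -0.0094, 0.0178]
tool_rot: [-180.0, 0.1, 178.3]
force: [0.2, 0.2, -0.1]
grip_width: 0.0681
finger_force: 0.0
time: 24.45
tool_pos: [0.5268, -0.0088, 0.0184]
tool_rot: [-180.0, 0.2, 178.3]
force: [-1.0, -1.6, 5.6]
grip_width: 0.0493
finger_force: 52.1
time: 24.95
tool_pos: [0.5285, -0.0089, 0.177]
tool_rot: [-179.9, 0.5, 178.4]
force: [-0.6, 0.2, -0.7]
grip_width: 0.0493
finger_force: 52.0
shift [-0.0354 -0.3073  0.0076] rows>= 4.950520964601474 turn -6.235529434612175
```

```bash
python3 drive.py '[[-0.007,-0.06,0,-1.3],[-0.014,-0.12,0,-2.6],[-0.021,-0.18,0,-4],[-0.028,-0.24,0,-5.2],[-0.035,-0.3,0,-6.2]]' && python3 drive.py '[[0,-0.007,0,0],[0,-0.007,0,0]]' && python3 - <<'E'
from h import *
go(lw(.058,0,.067),184.6)
E
```

```text
time: 25.58
tool_pos: [0.5512, -0.3108, 0.1706]
tool_rot: [179.9, -0.1, -175.4]
force: [0.6, -0.4, -0.4]
grip_width: 0.0494
finger_force: 52.1
time: 25.82
tool_pos: [0.5515, -0.3162, 0.1705]
tool_rot: [179.9, -0.1, -175.5]
force: [0.1, 0.7, -0.7]
grip_width: 0.0495
finger_force: 52.1
shift [-0.0037 -0.0014  0.1035] rows>= 1.6566819290370618 turn -0.12385733176012081
```

```bash
python3 drive.py '[[-0.003,-0.001,0.04,0],[-0.003,-0.001,0.08,0],[-0.003,-0.001,0.097,0],[-0.003,-0.001,0.103,0],[-0.003,-0.001,0.104,0]]' && python3 drive.py '[[0,0,0,0],[0,0,0,0]]' && python3 drive.py '[[0,0,0,0],[0,0,0,0],[0,0,0,0]]' 0.068 && python3 drive.py '[[0,0,-0.04,0],[0,0,-0.08,0],[0,0,-0.11,0],[0,0,-0.11,0]]' && python3 - <<'E'
from h import *
go([.464,-.006,.17],178.3)
E
```

```text
time: 26.45
tool_pos: [0.5562, -0.317, 0.0692]
tool_rot: [-180.0, 0.1, -175.4]
force: [0.1, 0.4, -0.6]
grip_width: 0.0493
finger_force: 52.1
time: 26.7
tool_pos: [0.5562, -0.3177, 0.0695]
tool_rot: [-179.9, 0.1, -175.5]
force: [0.4, 0.1, -0.2]
grip_width: 0.0494
finger_force: 52.1
time: 27.08
tool_pos: [0.5556, -0.3172, 0.0684]
tool_rot: [-180.0, 0.0, -175.5]
force: [0.4, -0.7, -0.8]
grip_width: 0.0681
finger_force: 0.0
time: 27.58
tool_pos: [0.557, -0.3183, 0.1815]
tool_rot: [-179.8, 0.3, -175.5]
force: [-0.2, 1.1, 0.3]
grip_width: 0.0681
finger_force: 0.0
shift [0.068  0.3187 0.0099] rows>= 5.216486007703401 turn 6.246498543396797
```

```bash
python3 drive.py '[[0.013,0.06,0,1.3],[0.026,0.12,0,2.6],[0.039,0.18,0,3.9],[0.052,0.24,0,5.2],[0.067,0.3,0.006,6.3]]' && python3 drive.py '[[0.001,0.018,0,0],[0.001,0.018,0,0],[0.001,0.018,0,0]]' && python3 - <<'E'
from h import *
go([.464,-.007,.016],178.3)
E
```

```text
time: 28.2
tool_pos: [0.4639, -0.0217, 0.1714]
tool_rot: [180.0, -0.0, 178.2]
force: [1.2, 0.6, 0.5]
grip_width: 0.068
finger_force: 0.0
time: 28.58
tool_pos: [0.4645, -0.0059, 0.1718]
tool_rot: [-180.0, -0.0, 178.2]
force: [0.3, -0.2, -0.0]
grip_width: 0.0679
finger_force: 0.0
shift [ 0.0004 -0.0011  0.1558] rows>= 2.4926867454788337 turn -0.07073911246379794
```

```bash
python3 drive.py '[[0,-0.001,0.05,0],[0,-0.001,0.1,0],[0,-0.001,0.13,0]]' && python3 drive.py '[[0,0,0.015,0],[0,0,0.024,0],[0,0,0.025,0]]' && python3 drive.py '[[0,0,0,0],[0,0,0,0],[0,0,0,0],[0,0,0,0]]' 0.03 50 && python3 drive.py '[[0,0,-0.05,0],[0,0,-0.1,0],[0,0,-0.155,0],[0,0,-0.155,0]]' && python3 - <<'E'
from h import *
go(lw(0,0,.17),184.6)
E
```

```text
time: 28.95
tool_pos: [0.4633, -0.0076, 0.0398]
tool_rot: [180.0, -0.2, 178.1]
force: [-0.2, -0.7, 0.9]
grip_width: 0.068
finger_force: 0.0
time: 29.32
tool_pos: [0.4643, -0.0076, 0.0177]
tool_rot: [-179.9, -0.0, 178.1]
force: [-4.5, 0.1, 10.0]
grip_width: 0.0683
finger_force: 4.0
time: 29.82
tool_pos: [0.4657, -0.0073, 0.0181]
tool_rot: [-179.9, 0.1, 178.2]
force: [-0.5, -1.9, 6.0]
grip_width: 0.0491
finger_force: 52.4
time: 30.32
tool_pos: [0.4677, -0.0071, 0.1765]
tool_rot: [-179.9, 0.5, 178.2]
force: [1.0, -0.4, -1.4]
grip_width: 0.0493
finger_force: 52.3
shift [-0.0393 -0.3135  0.0073] rows>= 5.056312019705865 turn -6.37046993776957
```

```bash
python3 drive.py '[[-0.008,-0.06,0,-1.3],[-0.016,-0.12,0,-2.6],[-0.023,-0.18,0,-4],[-0.031,-0.24,0,-5.2],[-0.038,-0.3,0,-6.3]]' && python3 drive.py '[[0,-0.012,0,0],[0,-0.012,0,0]]' && python3 - <<'E'
from h import *
go(lw(0,0,.067),184.6)
E
```

```text
time: 30.95
tool_pos: [0.4925, -0.3091, 0.1704]
tool_rot: [179.9, -0.1, -175.4]
force: [0.4, 0.4, -1.4]
grip_width: 0.0492
finger_force: 52.2
time: 31.2
tool_pos: [0.4933, -0.3195, 0.1704]
tool_rot: [179.9, -0.1, -175.6]
force: [-1.7, 0.0, -0.8]
grip_width: 0.0492
finger_force: 52.4
shift [-0.004  -0.0028  0.1034] rows>= 1.656420622884133 turn -0.15887177629304006
```

```bash
python3 drive.py '[[-0.003,-0.002,0.04,0],[-0.003,-0.002,0.08,0],[-0.003,-0.002,0.097,0],[-0.003,-0.002,0.103,0],[-0.003,-0.002,0.104,0]]' && python3 drive.py '[[0,0,0,0],[0,0,0,0]]' && python3 drive.py '[[0,0,0,0],[0,0,0,0],[0,0,0,0]]' 0.065 && python3 drive.py '[[0,0,-0.04,0],[0,0,-0.08,0],[0,0,-0.11,0],[0,0,-0.11,0]]' && python3 - <<'E'
from h import *
go([.543,.085,.17],178.3)
E
```

```text
time: 31.82
tool_pos: [0.498, -0.321, 0.0691]
tool_rot: [-180.0, 0.1, -175.4]
force: [-0.1, 0.4, -0.7]
grip_width: 0.0493
finger_force: 52.4
time: 32.08
tool_pos: [0.498, -0.3217, 0.0695]
tool_rot: [-179.9, 0.1, -175.5]
force: [0.3, 0.4, -0.7]
grip_width: 0.0488
finger_force: 52.4
time: 32.45
tool_pos: [0.4974, -0.3212, 0.0684]
tool_rot: [-180.0, 0.0, -175.5]
force: [0.1, -0.4, 0.4]
grip_width: 0.0649
finger_force: 0.0
time: 32.95
tool_pos: [0.4988, -0.3224, 0.1812]
tool_rot: [-179.8, 0.2, -175.5]
force: [1.1, 0.2, -0.8]
grip_width: 0.0654
finger_force: 0.0
shift [-0.0763  0.4026  0.0099] rows>= 6.5585926437739746 turn 6.246043235248635
```

```bash
python3 drive.py '[[-0.011,0.06,0,1.3],[-0.022,0.12,0,2.6],[-0.034,0.18,0,3.9],[-0.045,0.24,0,5.2],[-0.057,0.3,0,6.3]]' && python3 drive.py '[[-0.013,0.06,0.006,0],[-0.013,0.105,0.006,0],[-0.013,0.105,0.006,0],[-0.013,0.105,0.006,0]]' && python3 - <<'E'
from h import *
go([.543,.085,.016],178.3)
im=r.grab_frame("top")[:,:,::-1]
crop("top",200,138,220,150,3.6,"t4.png",im)
E
```

```text
time: 33.58
tool_pos: [0.5297, -0.0156, 0.177]
tool_rot: [180.0, -0.1, 178.2]
force: [0.4, -0.6, -0.0]
grip_width: 0.0651
finger_force: 0.0
time: 34.08
tool_pos: [0.546, 0.0868, 0.1713]
tool_rot: [-180.0, -0.1, 178.3]
force: [1.4, 0.1, 0.2]
grip_width: 0.0648
finger_force: 0.0
shift [ 0.0027 -0.0018  0.1553] rows>= 2.4854066586371606 turn -0.024068756195504193
```

View pics/t4.png

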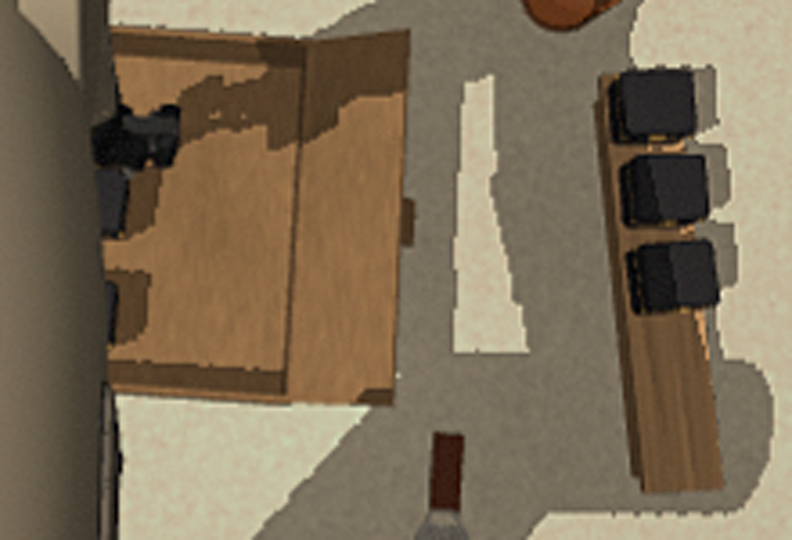

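Three boxes stand in line on the ledge at (652,105), (665,190) and (675,275). Flap_b is still open. I'll continue with row A.

```bash
python3 drive.py '[[0.002,-0.002,0.05,0],[0.002,-0.002,0.1,0],[0.002,-0.002,0.13,0]]' && python3 drive.py '[[0,0,0.015,0],[0,0,0.024,0],[0,0,0.025,0]]' && python3 drive.py '[[0,0,0,0],[0,0,0,0],[0,0,0,0],[0,0,0,0]]' 0.03 50 && python3 drive.py '[[0,0,-0.05,0],[0,0,-0.1,0],[0,0,-0.155,0],[0,0,-0.155,0]]' && python3 - <<'E'
from h import *
go(lw(-.058,0,.17),184.6)
E
```

```text
time: 34.5
tool_pos: [0.543, 0.0832, 0.0398]
tool_rot: [-180.0, -0.2, 178.1]
force: [-0.1, 0.6, 0.0]
grip_width: 0.0649
finger_force: 0.0
time: 34.88
tool_pos: [0.5451, 0.0844, 0.0177]
tool_rot: [-180.0, 0.0, 178.2]
force: [0.0, -0.7, 0.7]
grip_width: 0.0651
finger_force: 0.0
time: 35.38
tool_pos: [0.5458, 0.0852, 0.0186]
tool_rot: [180.0, 0.2, 178.3]
force: [-0.1, -0.3, 7.2]
grip_width: 0.0495
finger_force: 51.6
time: 35.88
tool_pos: [0.5476, 0.0854, 0.1774]
tool_rot: [180.0, 0.5, 178.3]
force: [0.2, 0.1, -1.2]
grip_width: 0.0497
finger_force: 51.5
shift [ 0.0957 -0.4148  0.0062] rows>= 6.812099362543539 turn -6.326828834311783
```

```bash
python3 drive.py '[[0.013,-0.06,0,-1.3],[0.027,-0.12,0,-2.6],[0.041,-0.18,0,-3.9],[0.055,-0.24,0,-5.2],[0.069,-0.3,0,-6.3]]' && python3 - <<'E'
from h import *
go(lw(-.058,0,.17),184.6)
E
```

```text
time: 36.5
tool_pos: [0.4651, -0.2139, 0.1711]
tool_rot: [179.9, -0.1, -175.4]
force: [-0.3, -0.3, -1.1]
grip_width: 0.0497
finger_force: 51.7
shift [ 0.0346 -0.1101  0.001 ] rows>= 1.8461269186463534 turn 0.012850997325699609
```

```bash
python3 drive.py '[[0.016,-0.05,0,0],[0.031,-0.104,0,0],[0.031,-0.104,0,0],[0.031,-0.104,0,0]]' && python3 - <<'E'
from h import *
go(lw(-.058,0,.067),184.6)
E
```

```text
time: 37.0
tool_pos: [0.443, -0.3181, 0.171]
tool_rot: [179.9, -0.1, -175.5]
force: [-0.8, 0.6, -0.9]
grip_width: 0.0497
finger_force: 51.6
shift [ 0.004  -0.0082  0.104 ] rows>= 1.670453689336593 turn -0.0924793438365441
```

```bash
python3 drive.py '[[0.005,-0.007,0.04,0],[0.005,-0.007,0.08,0],[0.005,-0.007,0.097,0],[0.005,-0.007,0.103,0],[0.005,-0.007,0.104,0]]' && python3 drive.py '[[0,0,0,0],[0,0,0,0]]' && python3 - <<'E'
from h import *
go(lw(-.058,0,.067),184.6)
E
```

```text
time: 37.62
tool_pos: [0.4397, -0.3252, 0.0684]
tool_rot: [180.0, -0.0, -175.4]
force: [-0.3, -0.3, -0.3]
grip_width: 0.05
finger_force: 51.6
time: 37.88
tool_pos: [0.4399, -0.3266, 0.0692]
tool_rot: [-179.9, 0.1, -175.4]
force: [0.6, -0.5, -0.4]
grip_width: 0.0496
finger_force: 51.6
shift [0.0004 0.0003 0.0022] rows>= 0.036457557456722585 turn -0.043609284414628746
```

```bash
python3 drive.py '[[0,0,0,0],[0,0,0,0],[0,0,0,0]]' 0.065 && python3 drive.py '[[0,0,-0.04,0],[0,0,-0.08,0],[0,0,-0.11,0],[0,0,-0.11,0]]' && python3 drive.py '[[0,0.06,0,-1.3],[0,0.12,0,2.6],[0,0.18,0,3.9],[0,0.24,0,5.2],[0,0.3,0,6.3]]'&& python3 - <<'E'
from h import *
go([.464,.087,.17],178.3)
E
```

```text
time: 38.25
tool_pos: [0.4393, -0.3264, 0.0684]
tool_rot: [-180.0, 0.0, -175.5]
force: [0.4, -0.4, -0.5]
grip_width: 0.0651
finger_force: 0.0
time: 38.75
tool_pos: [0.4406, -0.3275, 0.181]
tool_rot: [-179.8, 0.2, -175.5]
force: [0.3, -0.2, -0.3]
grip_width: 0.065
finger_force: 0.0
time: 39.38
tool_pos: [0.4144, -0.0253, 0.1772]
tool_rot: [180.0, -0.1, 178.2]
force: [1.5, 0.3, -0.1]
grip_width: 0.0648
finger_force: 0.0
shift [-0.046   0.1138  0.0072] rows>= 1.9674113726651863 turn -0.13094791689613317
```

```bash
python3 drive.py '[[-0.023,0.05,0,0],[-0.046,0.11,0,0],[-0.046,0.11,0,0],[-0.046,0.11,0,0]]'&& python3 - <<'E'
from h import *
go([.464,.087,.016],178.3)
E
```

```text
time: 39.88
tool_pos: [0.4639, 0.0816, 0.1771]
tool_rot: [-180.0, -0.1, 178.3]
force: [0.5, 0.0, -0.2]
grip_width: 0.0651
finger_force: 0.0
shift [-0.0003  0.0055  0.1611] rows>= 2.579225310679698 turn 0.01944395977434965
```

```bash
python3 drive.py '[[0,0.005,0.05,0],[0,0.005,0.1,0],[0,0.005,0.135,0]]' && python3 drive.py '[[0,0,0.015,0],[0,0,0.024,0],[0,0,0.025,0]]' && python3 drive.py '[[0,0,0,0],[0,0,0,0],[0,0,0,0],[0,0,0,0]]' 0.03 50 && python3 drive.py '[[0,0,-0.05,0],[0,0,-0.1,0],[0,0,-0.155,0],[0,0,-0.155,0]]' && python3 drive.py '[[0.013,-0.06,0,-1.3],[0.027,-0.12,0,-2.6],[0.041,-0.18,0,-3.9],[0.055,-0.24,0,-5.2],[0.069,-0.3,0,-6.3]]' && python3 - <<'E'
from h import *
go(lw(-.116,0,.17),184.6)
E
```

```text
time: 40.25
tool_pos: [0.4631, 0.0846, 0.041]
tool_rot: [-180.0, -0.2, 178.1]
force: [0.6, -0.5, -0.1]
grip_width: 0.0649
finger_force: 0.0
time: 40.62
tool_pos: [0.4646, 0.0854, 0.018]
tool_rot: [-180.0, -0.0, 178.1]
force: [0.3, -0.2, -0.6]
grip_width: 0.0648
finger_force: 0.0
time: 41.12
tool_pos: [0.4659, 0.0863, 0.0191]
tool_rot: [-180.0, 0.1, 178.2]
force: [-0.6, -1.8, 6.5]
grip_width: 0.0493
finger_force: 53.3
time: 41.62
tool_pos: [0.468, 0.0867, 0.1776]
tool_rot: [180.0, 0.5, 178.3]
force: [-0.4, -0.2, -1.2]
grip_width: 0.0495
finger_force: 52.6
time: 42.25
tool_pos: [0.3855, -0.2125, 0.172]
tool_rot: [179.9, -0.1, -175.4]
force: [0.9, -0.1, -0.6]
grip_width: 0.049
finger_force: 52.6
shift [ 0.0133 -0.1179  0.0018] rows>= 1.897879007088476 turn 0.0028176359211329327
```

```bash
python3 drive.py '[[0.006,-0.05,0,0],[0.011,-0.112,0,0],[0.011,-0.112,0,0],[0.011,-0.112,0,0]]' && python3 - <<'E'
from h import *
go(lw(-.116,0,.067),184.6)
E
```

```text
time: 42.75
tool_pos: [0.3839, -0.3228, 0.1717]
tool_rot: [179.8, -0.1, -175.5]
force: [-0.1, 0.1, -0.8]
grip_width: 0.0496
finger_force: 52.6
shift [ 0.0026 -0.0083  0.1046] rows>= 1.6799520993420824 turn -0.09265426566093993
```

```bash
python3 drive.py '[[0.004,-0.007,0.04,0],[0.004,-0.007,0.08,0],[0.004,-0.007,0.097,0],[0.004,-0.007,0.103,0],[0.004,-0.007,0.104,0]]' && python3 drive.py '[[0,0,0,0],[0,0,0,0]]' && python3 drive.py '[[0,0,0,0],[0,0,0,0],[0,0,0,0]]' 0.068 && python3 drive.py '[[0,0,-0.04,0],[0,0,-0.08,0],[0,0,-0.12,0],[0,0,-0.15,0],[0,0,-0.15,0]]' && python3 drive.py '[[0,0.04,0,0],[0,0.08,0,0],[0,0.1,0,0],[0,0.1,0,0]]' && python3 - <<'E'
from h import *
im=r.grab_frame("top")[:,:,::-1]
crop("top",70,120,350,165,2.2,"t5.png",im)
E
```

```text
time: 43.38
tool_pos: [0.3816, -0.3301, 0.0694]
tool_rot: [180.0, -0.0, -175.4]
force: [0.5, 0.1, -0.5]
grip_width: 0.0493
finger_force: 52.7
time: 43.62
tool_pos: [0.3818, -0.3316, 0.0701]
tool_rot: [-179.9, 0.1, -175.4]
force: [-0.5, -1.0, -0.8]
grip_width: 0.049
finger_force: 52.7
time: 44.0
tool_pos: [0.3814, -0.3313, 0.0694]
tool_rot: [-180.0, 0.0, -175.5]
force: [-0.3, -0.2, -1.1]
grip_width: 0.068
finger_force: 0.0
time: 44.62
tool_pos: [0.3824, -0.3325, 0.2218]
tool_rot: [-179.8, 0.2, -175.5]
force: [-0.5, 0.2, -0.5]
grip_width: 0.068
finger_force: 0.0
time: 45.12
tool_pos: [0.3732, -0.2304, 0.2187]
tool_rot: [180.0, -0.0, -175.4]
force: [-0.4, -0.7, 0.2]
grip_width: 0.0682
finger_force: 0.0
```

View pics/t5.png

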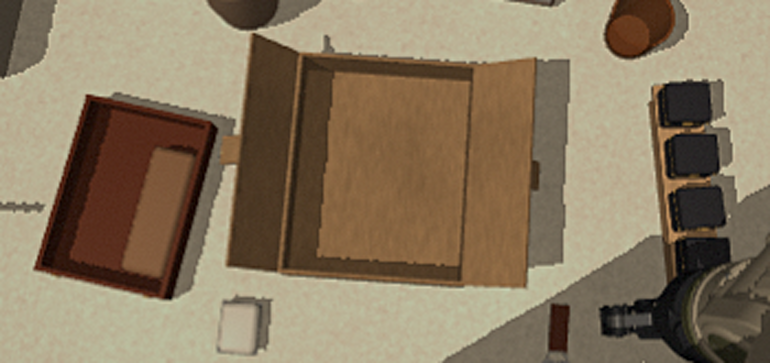

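The carton is empty, both flaps lean out, the case is in the tray and four boxes are in view on the ledge. The gripper hides the fifth. I'll move clear, check the flap angles by projection and look at the ledge.

```bash
python3 drive.py '[[0,0.05,0,0],[0,0.1,0,0],[0,0.15,0,0],[0,0.2,0,0],[0,0.2,0,0]]' && python3 - <<'E'
from h import *
from math import *
S=lambda a:np.array(a)/2.2+[70,120]
for s,px in((1,[(252,35),(228,265)]),(-1,[(535,58),(526,287)])):
    for th in(95,103,110,115,120,125):
        y=.105-.075*cos(radians(th)); z=.065+.075*sin(radians(th))
        print(s,th,((w2p("top",[cw(.129,s*y,z),cw(-.129,s*y,z)])-[70,120])*2.2).round(0).tolist(),px)
crop("scene",60,0,320,240,2.5,"s6.png")
E
```

```text
time: 45.8
tool_pos: [0.3576, -0.0304, 0.2192]
tool_rot: [180.0, 0.0, -175.2]
force: [-0.7, -0.1, 0.2]
grip_width: 0.0685
finger_force: 0.0
1 95 [[284.0, 33.0], [263.0, 272.0]] [(252, 35), (228, 265)]
1 103 [[275.0, 33.0], [253.0, 271.0]] [(252, 35), (228, 265)]
1 110 [[267.0, 33.0], [245.0, 271.0]] [(252, 35), (228, 265)]
1 115 [[262.0, 34.0], [240.0, 271.0]] [(252, 35), (228, 265)]
1 120 [[257.0, 34.0], [235.0, 270.0]] [(252, 35), (228, 265)]
1 125 [[253.0, 35.0], [230.0, 270.0]] [(252, 35), (228, 265)]
-1 95 [[489.0, 45.0], [479.0, 284.0]] [(535, 58), (526, 287)]
-1 103 [[498.0, 46.0], [489.0, 284.0]] [(535, 58), (526, 287)]
-1 110 [[506.0, 47.0], [497.0, 285.0]] [(535, 58), (526, 287)]
-1 115 [[511.0, 48.0], [502.0, 285.0]] [(535, 58), (526, 287)]
-1 120 [[516.0, 49.0], [508.0, 286.0]] [(535, 58), (526, 287)]
-1 125 [[520.0, 50.0], [512.0, 286.0]] [(535, 58), (526, 287)]
```

View pics/s6.png

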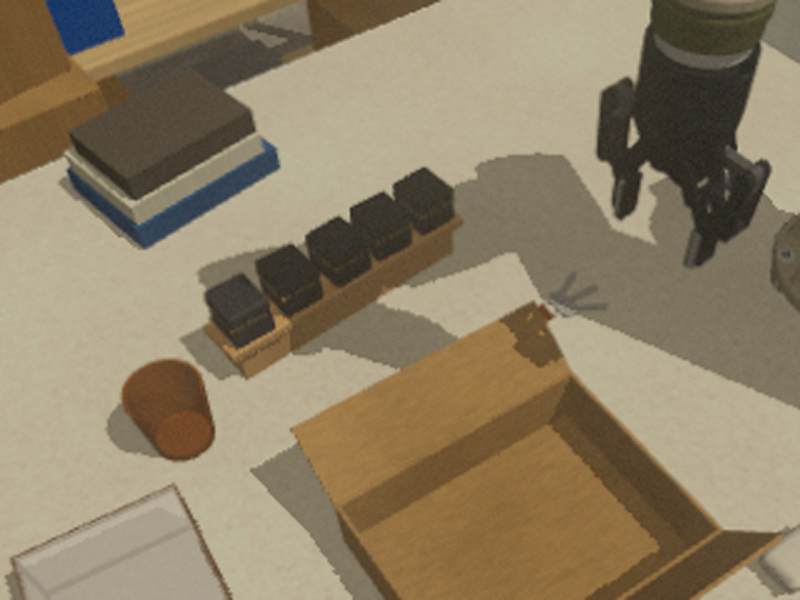

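All five boxes sit flat in line on the ledge, from (240,310) to (423,200). Both flaps are beyond about 120°. I'm handing in.

```bash
python3 -c "
from plant import r
print(r.hand_in())"
```

```text
the job is handed in; nothing more can be done
None
```

I handed in the job at about 46 s with the spectacle case in the tray (about 42 mm off its centre line after it was knocked), both flaps open to about 120° or more, and all five ring boxes flat in a row on the ledge; the hand-in gave no verdict.

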